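Brush a clay pot between the twin brushes and set it to dry

ROBOT

A 6-joint arm with a two-finger parallel gripper is mounted at the origin on the work surface. World frame = base frame: x ahead of the robot, y to its left, z up, the work surface at z = 0. Lengths are in m, angles in rad, forces in N, time in s.
With the tool pointing down it reaches from about 0.25 to 0.8 m from the base axis. Payload 8.5 kg.
Tool frame: the origin (TCP) lies where the fingers leave the gripper's body, on its centre line; the fingertips stand 73 mm ahead of it and the grasp point (between the pads) lies hold_point_z ahead of it (hold_point_z is the distance from the TCP to the grasp point, in m); z points along the fingers, y is the direction in which the jaws open and shut (so a half turn about z gives the same grasp; the last joint's range is limited). The gripper opens to 85 mm and grips with 20 to 120 N. Pads are 22 mm wide; open, the fingers measure 114 mm over their backs; the gripper's body (76 mm by 85 mm) begins 54 mm behind the grasp point. The pads swing forward as they close: fully open they stand 13 mm farther back than shut.
Start: joints at [-1.131, 0.238, -0.013, 1.319, 0, 1.571], TCP at [0.224, -0.475, 0.304] pointing down, gripper open.
Joint ranges: [-2.66, 2.66], [-1.03, 1.9], [-1.14, 1.46], [-1.82, 2.27], [-1.45, 1.34], [-3.14, 3.14]. Speed limits (rad/s): [2.22, 2.22, 2.79, 3.14, 3.14, 3.14].

INTERFACE

Orientations are given as a unit quaternion [x, y, z, w].
In Python, from station import reach, move_straight, move_joints, release, close, dwell, ik, read_camera, Unreachable, close_job, read_clock, read_q, read_dq, read_joint_torque, read_ee_pos, read_tcp_rot, read_wrist_force, read_torque, read_gripper_width, hold_point_z gives the robot as it stands. Calls block until the motion is done:
- reach(position, orientation): joint-space move of the TCP to a pose.
- move_straight(position, velocity=0.15, rot=None): straight line of the TCP; rot=None keeps the orientation; velocity is the mean speed in m/s.
- move_joints(angles): joint-space move.
- release() and close(grip_force=None): open the fingers fully, or close them until they stop; grip_force is the grip in N (None keeps the last).
- dwell(seconds).
- ik(position, orientation): joint angles nearest the present ones, or None.
- read_camera(name): name is "scene" or "side" or "wrist"; returns a dict with "image" (480x640x3 uint8, red, green, blue), "intrinsics" (3x3 intrinsics, pixels), "R" (3x3) and "t" (3): a world point X has camera coordinates R X + t. Camera axes: x right, y down, z forward; pixel columns grow to the right and rows downward; lengths in m; the calibration is good to about 2 mm. A picture is of the moment at which its call begins. There is no depth.
A pose or a line that the arm cannot do raises Unreachable and nothing moves.
- close_job(): hands the job in, once; it reports no verdict.
Readings, each from a call of its own:
- read_clock(): time.
- read_q(): joint angles.
- read_dq(): joint speeds.
- read_joint_torque(): joint torques, N m.
- read_ee_pos(): TCP position.
- read_tcp_rot(): TCP orientation.
- read_wrist_force(): force on the tool from outside, world axes, zero at the start.
- read_torque(): the same for the moment, N m.
- read_gripper_width(): finger opening in m.
Only numpy, scipy, OpenCV 4.12 (cv2) and the standard library are available. Lean on these libraries where they do the work, as an engineer would, in place of code of your own. Each camera call takes 0.05 s, during which the arm holds its last target.

TASK

Pick up the oblong clay pot that stands on the bench, mouth down, and draw it low down between the two brushes of the bench pot brush so that they scrub its two broad walls; then stand it on the bench, take it again by the broad walls and draw it through once more so that they scrub its two narrow walls. Finally stand it, still mouth down, on the floor of the black drying tray beside the clean pot, let go, and do not knock or shift anything else.

Things in the scene. Friction and masses are not known exactly. Their poses are not given: they have to be found in the camera images.
- pot_mid (a point): Centre (50 mm above the rim it stands on) of the clay pot to be brushed: a straight-sided, hollow, oblong terracotta pot standing mouth down on the bench outside the tray, closed flat top with two drain holes, 68 mm long (its x), 52 mm wide (its y), 100 mm tall (its z), walls 6 mm, 0.2 to 0.4 kg. The two broad walls (68 mm) face its +y and -y; the two narrow walls (52 mm) face its +x and -x.
- brush_stand: Bench pot brush, bolted down; origin under the centre of its 150 x 196 mm steel base plate (6 mm thick), x along the lane. Two wooden stocks with tan coir bristles, 120 mm long in x, face each other across the lane, held by guide rods and springs in upright bent steel brackets; all up to 118 mm above the bench. The rods reach 126 mm out in y when pushed back.
- lane_mid (a point): Middle of the brush lane, on the base plate. x along the lane (open at both ends), y towards brush_left, z up. Bristle faces 40 mm apart at rest, from 6 to 112 mm up, flat for 30 mm either side of here, then bevelled to 80 mm apart at the mouths 58 mm from here. Bring the pot straight in along x, its rim 5 to 15 mm above the plate. Fingers on walls facing the brushes do not fit.
- brush_left (a joint): How far the sprung stock on the +y side of the lane is pushed back from rest (m, 0 to 0.018, under 4 N). A pot centred in the lane pushes each stock back 6 mm when its broad walls face the brushes, 14 mm when its narrow walls do.
- brush_right (a joint): The same for the stock on the -y side of the lane.
- tray_in (a point): Centre of the inner floor of the black drying tray (4 mm above the bench), fixed. Inside 302 mm along its x and 172 mm along its y; walls 4 mm thick, the rim 41 mm above this floor (lip 4 mm outward).
- clean_pot_mid (a point): Centre, half-way up, of the clean pot that already stands mouth down in the tray: same size, axes and clay as the pot to be brushed. Leave it standing where it is.
- sprayer_mid (a point): White trigger sprayer, upright, 202 mm tall, body radius 36 mm; this point is on its axis 100 mm up. The nozzle reaches 56 mm from the axis towards its -x. Leave alone.
- round_pot_mid (a point): Round clay pot, mouth up, 100 mm tall, 56 mm radius at the rim, on its axis half-way up. Leave alone.
- secateurs_mid (a point): Secateurs lying flat, 25 mm high, 11 mm up; handles reach 115 mm towards its -x, blades 85 mm towards +x, half width 43 mm. Leave alone.
Mind the look-alikes: they are no part of the job. What is shaped like the part that bears pot_mid but turquoise is not meant.

How it is judged:
On the way, in this order (a step that is already met when the one before it is completed fails the run):
1. the pot stands in the middle of the lane, low down, its two broad walls pressed on by the two brushes (x of pot_mid in the frame of lane_mid between -0.015 and 0.015 m and z of pot_mid in the frame of lane_mid between 0.03 and 0.07 m and angle between the x axis of pot_mid and the x axis of lane_mid, either way round below 0.15 rad and angle between pot_mid's own z axis and vertical below 0.15 rad and value of joint each of brush_left, brush_right above 0.0015 m).
2. it is drawn out clear of the brushes ((x of pot_mid in the frame of lane_mid above 0.095 m or x of pot_mid in the frame of lane_mid below -0.095 m)).
3. it stands on the bench, let go (contact force between the fingers and pot below 0.05 N and height (world z) of pot_mid below 0.056 m and angle between pot_mid's own z axis and vertical below 0.06 rad and linear speed of pot below 0.02 m/s), for 0.1 s.
4. it is in the middle of the lane again, low down, a quarter turn round, its two narrow walls pressed on by the two brushes (x of pot_mid in the frame of lane_mid between -0.015 and 0.015 m and z of pot_mid in the frame of lane_mid between 0.03 and 0.07 m and angle between the y axis of pot_mid and the x axis of lane_mid, either way round below 0.15 rad and angle between pot_mid's own z axis and vertical below 0.15 rad and value of joint each of brush_left, brush_right above 0.0015 m).
At the end, for the whole second after the job is handed in: The brushed pot stands flat and mouth down on the tray's inner floor (upright within 0.06 rad), at rest and let go; the clean pot still stands within 15 mm of where it was (x of pot_mid in the frame of tray_in between -0.14 and 0.14 m and y of pot_mid in the frame of tray_in between -0.08 and 0.08 m and z of pot_mid in the frame of tray_in between 0.046 and 0.055 m and angle between each of pot_mid, clean_pot_mid's own z axis and vertical below 0.06 rad and linear speed of pot below 0.02 m/s and contact force between the fingers and pot below 0.05 N and distance of clean_pot_mid from where it was at the start of the episode below 0.015 m); the robot touches nothing.
It fails at once if the sprayer, the round pot or the secateurs were shifted by more than 20 mm (distance of any of sprayer_mid, round_pot_mid, secateurs_mid from where it was at the start of the episode above 0.02 m).
It fails at once if the clean pot was shifted by more than 20 mm (distance of clean_pot_mid from where it was at the start of the episode above 0.02 m).
It fails at once if the pot was tipped over (angle between pot_mid's own z axis and vertical above 0.8 rad).
It also fails if it takes over 70 s, if anything falls off the work surface, if the arm or the gripper's body presses on something with over 40 N, if the wrist force passes 120 N, or if a joint passes its speed limit or range.

## Working session

There is one attempt and no reset: what is moved stays moved. The work goes in short steps, each a Python script; the robot and the scene stay as the last script left them, time stands still between calls to the robot, and variables do not carry over. Pictures are saved under pics/ and viewed, and the job is handed in when it is done.

```bash
ls -la; mkdir -p pics
python3 - <<'E'
from station import *
import cv2,numpy as np
for n in ["scene","side","wrist"]:
    c=read_camera(n); cv2.imwrite(f"pics/{n}0.png",c["image"][:,:,::-1]); np.savez(f"{n}0.npz",**c)
    print(n,c["intrinsics"].tolist(),np.round(c["R"],3).tolist(),np.round(c["t"],3).tolist(), np.round(-np.array(c["R"]).T@c["t"],3))
print(read_clock(),hold_point_z if not callable(hold_point_z) else hold_point_z(),read_ee_pos(),read_tcp_rot(),read_gripper_width())
E
```

```text
total 12
drwxr-xr-x  3 agent agent 4096 Dec  6 20:42 .
drwxr-xr-x 23 root  root  4096 Dec  6 20:42 ..
drwxr-xr-x  2 agent agent 4096 Dec  6 20:42 pics
scene [[604.1190791672403, 0.0, 325.4917212297254], [0.0, 604.1190791672403, 247.26465471667677], [0.0, 0.0, 1.0]] [[0.858, 0.513, -0.011], [0.311, -0.538, -0.784], [-0.408, 0.669, -0.621]] [-0.477, -0.105, 1.447] [ 1.033 -0.779  0.811]
side [[595.2584572062253, 0.0, 313.1086062128194], [0.0, 595.2584572062253, 248.52367557657956], [0.0, 0.0, 1.0]] [[-0.992, -0.128, 0.014], [-0.08, 0.526, -0.847], [0.101, -0.841, -0.532]] [0.557, 0.1, 1.331] [0.425 1.138 0.784]
wrist [[334.62325271641805, 0.0, 316.5719270900999], [0.0, 334.62325271641805, 239.82495860495828], [0.0, 0.0, 1.0]] [[0.426, -0.905, -0.002], [-0.855, -0.404, 0.325], [-0.295, -0.137, -0.946]] [-0.525, -0.042, 0.38] [ 0.3   -0.44   0.372]
0.15 0.0539 [ 0.22342121 -0.47484758  0.30342995] [ 9.75920912e-01  2.18124008e-01 -1.24629124e-04 -5.25142036e-04] 0.08535802444732472
```

View pics/scene0.png

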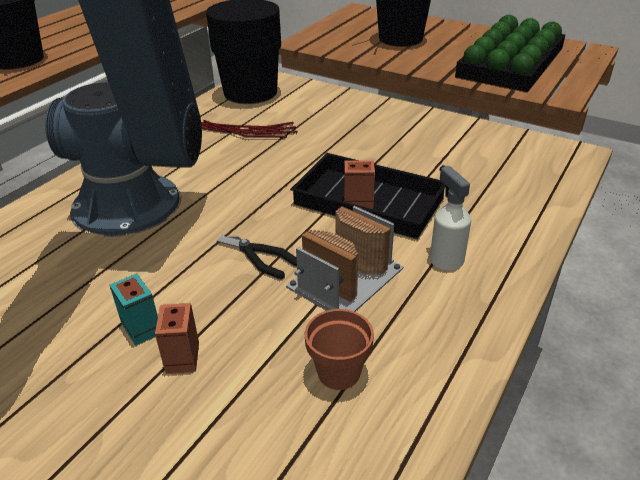

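View pics/side0.png

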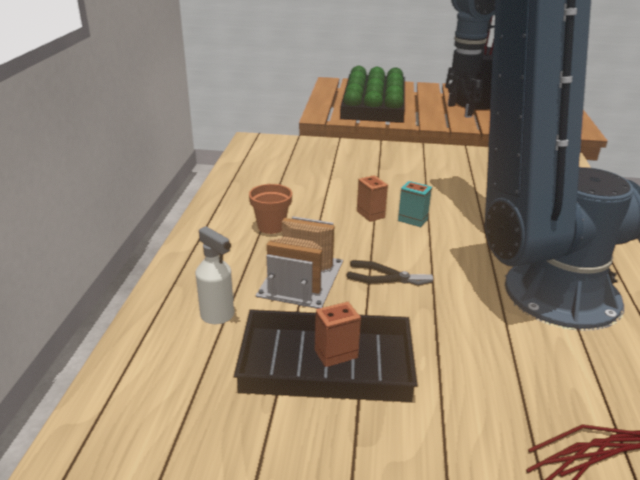

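View pics/wrist0.png

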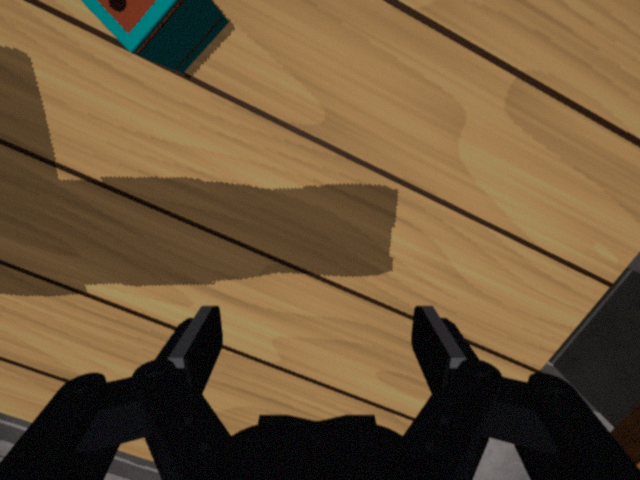

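Scene view: candidates for the pot are terracotta oblong (178,338), turquoise oblong (133,307), oblong in tray (360,183, the clean pot). The terracotta one outside the tray at (178,338) fits. I'll confirm it in crops and look for corners.

Run:
```python
import cv2,numpy as np
a=cv2.imread("pics/scene0.png")
s=cv2.imread("pics/side0.png")
A=cv2.resize(a[265:385,100:210],None,fx=5,fy=5,interpolation=cv2.INTER_CUBIC)
B=cv2.resize(s[165:235,350:440],None,fx=7,fy=7,interpolation=cv2.INTER_CUBIC)
cv2.imwrite("pics/cropA.png",A);cv2.imwrite("pics/cropB.png",B)
cv2.imwrite("pics/cropC.png",cv2.resize(a[190:320,270:410],None,fx=5,fy=4.6,interpolation=cv2.INTER_CUBIC)[:600])
cv2.imwrite("pics/cropD.png",cv2.resize(s[205:315,240:350],None,fx=5,fy=5,interpolation=cv2.INTER_CUBIC))
```

```text
(no output)
```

View pics/cropA.png

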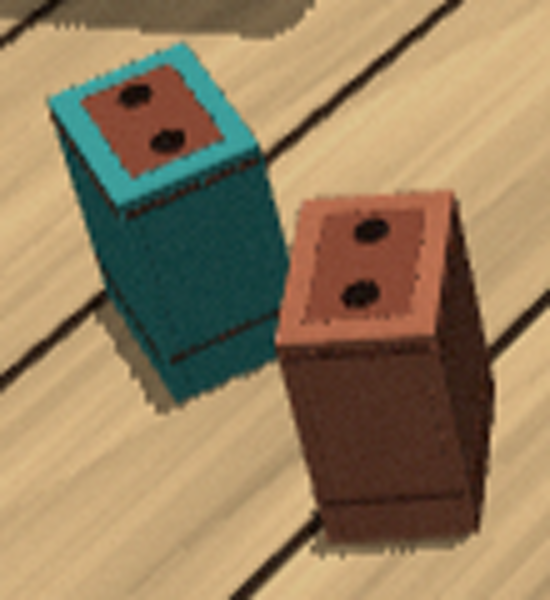

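View pics/cropB.png

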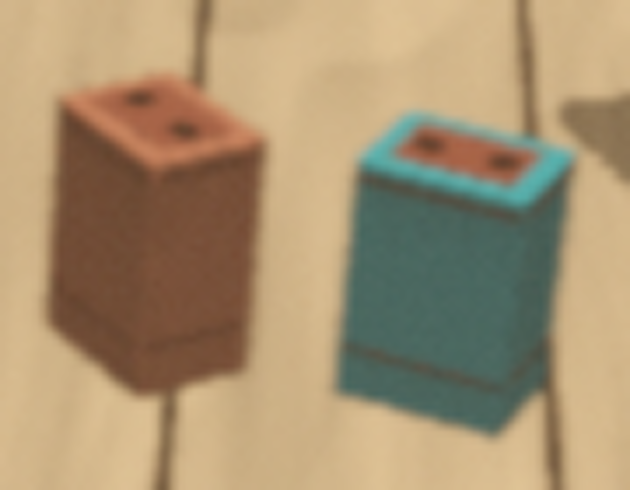

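View pics/cropC.png

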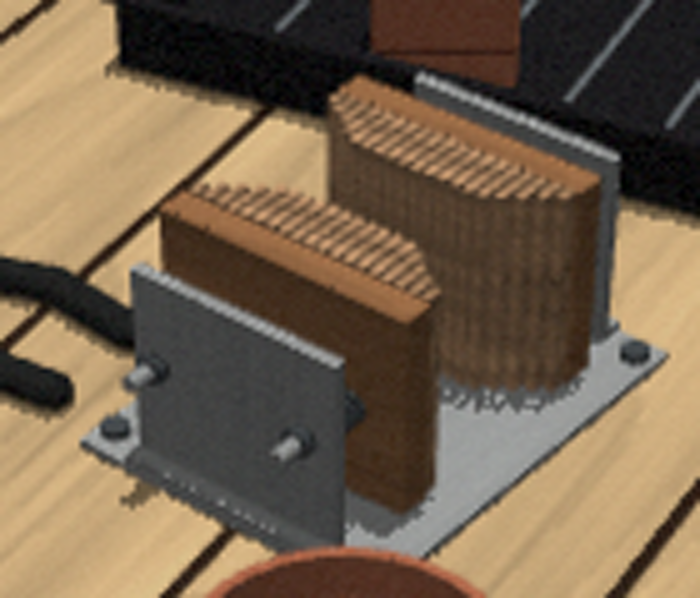

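View pics/cropD.png

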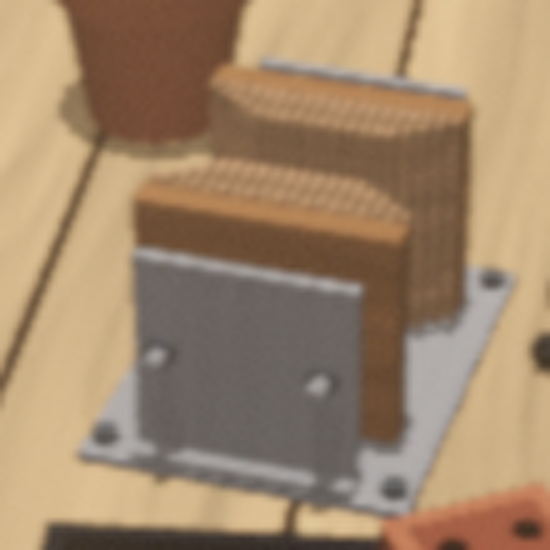

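Crops: the terracotta oblong pot (top corners at scene ≈(160,305),(191,303),(187,332),(156,334)) has two holes and stands on the bench: the target. The turquoise one beside it at (133,307) is the decoy. The brush lane and plate are clearly visible. Now coarse triangulation.

```bash
cat > h.py <<'E'
import cv2,numpy as np
def ray(c,p):
    K=np.array(c["intrinsics"]);R=np.array(c["R"]);t=np.array(c["t"])
    d=R.T@np.linalg.inv(K)@np.array([p[0],p[1],1.]); return -R.T@t,d/np.linalg.norm(d)
def plane(c,p,z):
    o,d=ray(c,p); return o+d*(z-o[2])/d[2]
def tri(obs):
    A=np.zeros((3,3));b=np.zeros(3);rs=[ray(c,p) for c,p in obs]
    for o,d in rs:
        P=np.eye(3)-np.outer(d,d);A+=P;b+=P@o
    X=np.linalg.solve(A,b)
    return X,max(np.linalg.norm((np.eye(3)-np.outer(d,d))@(X-o)) for o,d in rs)
def proj(c,X):
    x=np.array(c["intrinsics"])@(np.array(c["R"])@np.array(X)+np.array(c["t"])); return x[:2]/x[2]
def rect(P):
    P=np.array(P)[:,:2].astype(np.float32); (cx,cy),(w,h),a=cv2.minAreaRect(P)
    return cx,cy,w,h,a
E
python3 - <<'E'
from h import *
S=np.load("scene0.npz");D=np.load("side0.npz")
np.set_printoptions(precision=4,suppress=True)
sc=[(160.4,305),(190.6,303.4),(186.6,332),(155.6,334)]
sd=[(358.9,179),(374,175.7),(387.9,185.3),(372.1,189.6)]
# print plane positions at z=.1
a=[plane(S,p,.1) for p in sc]; b=[plane(D,p,.1) for p in sd]
print(np.array(a)); print(np.array(b)); print(rect(a),rect(b))
for p in a:
    j=min(range(4),key=lambda k:np.linalg.norm(b[k]-p)); i=[k for k in range(4) if np.allclose(a[k],p)][0]
    print(i,j,tri([(S,sc[i]),(D,sd[j])]))
def cs(x,y):return (270+x/5,190+y/4.6)
def ds(x,y):return (240+x/5,205+y/5)
print("stock tops z=.118")
for q in [(160,207),(435,300),(330,98),(600,185)]: print(plane(S,cs(*q),.112))
for q in [(215,70),(470,105),(138,185),(408,232)]: print(plane(D,ds(*q),.112))
print("plate")
for q in [(80,443),(665,355)]: print(plane(S,cs(*q),.006))
for q in [(80,457),(405,515),(517,275)]: print(plane(D,ds(*q),.006))
print("tray rim");
for q in [(327,155),(447,185),(292,192),(415,233)]: print(plane(S,q,.045))
for q in [(250,312),(412,318),(414,390),(240,385)]: print(plane(D,q,.045))
for q in [(346,163),(373,160),(375,175)]: print("clean S",plane(S,q,.104))
for q in [(318,311),(350,305),(358,317),(322,323)]: print("clean D",plane(D,q,.104))
E
```

```text
[[ 0.4034 -0.2896  0.1   ]
 [ 0.4453 -0.2607  0.1   ]
 [ 0.484  -0.3152  0.1   ]
 [ 0.4436 -0.3439  0.1   ]]
[[ 0.4797 -0.3074  0.1   ]
 [ 0.4408 -0.3344  0.1   ]
 [ 0.4023 -0.2813  0.1   ]
 [ 0.4421 -0.2496  0.1   ]]
(0.4436832070350647, -0.3024357557296753, 0.050909124314785004, 0.06753145158290863, 35.350318908691406) (0.44086214900016785, -0.29240232706069946, 0.05074267089366913, 0.06898630410432816, 34.72538757324219)
0 2 (array([ 0.4017, -0.2878,  0.0972]), np.float64(0.0005902634663152417))
1 3 (array([ 0.4421, -0.2578,  0.096 ]), np.float64(8.247570442098381e-05))
2 0 (array([ 0.4806, -0.3131,  0.0968]), np.float64(0.0007630935995212982))
3 1 (array([ 0.4408, -0.3418,  0.0966]), np.float64(2.5607667508890698e-05))
stock tops z=.118
[ 0.5147 -0.0167  0.112 ]
[ 0.635  -0.0178  0.112 ]
[0.5315 0.0841 0.112 ]
[0.6535 0.0811 0.112 ]
[ 0.6383 -0.0412  0.112 ]
[ 0.5189 -0.0269  0.112 ]
[0.6538 0.0637 0.112 ]
[0.5342 0.0838 0.112 ]
plate
[ 0.4995 -0.0588  0.006 ]
[0.675  0.1108 0.006 ]
[0.6712 0.1204 0.006 ]
[0.5265 0.1404 0.006 ]
[ 0.4954 -0.0522  0.006 ]
tray rim
[0.3395 0.3698 0.045 ]
[0.6545 0.3888 0.045 ]
[0.3565 0.1832 0.045 ]
[0.6668 0.181  0.045 ]
[0.6599 0.224  0.045 ]
[0.3396 0.1959 0.045 ]
[0.3385 0.3919 0.045 ]
[0.6332 0.4225 0.045 ]
clean S [0.4492 0.2715 0.104 ]
clean S [0.4965 0.3141 0.104 ]
clean S [0.5304 0.2581 0.104 ]
clean D [0.5182 0.2758 0.104 ]
clean D [0.4612 0.2491 0.104 ]
clean D [0.444  0.2826 0.104 ]
clean D [0.5069 0.3092 0.104 ]
```

Run:
```python
from h import *
S=np.load("scene0.npz");D=np.load("side0.npz")
np.set_printoptions(precision=3,suppress=True)
print("secateurs S",*[plane(S,q,.012)[:2] for q in [(220,238),(244,243),(265,278),(283,276),(297,262),(296,248)]])
print("secateurs D",*[plane(D,q,.012)[:2] for q in [(432,279),(405,280),(350,280),(352,263),(375,265)]])
print("round S rim",plane(S,(339,335),.1),"D",plane(D,(271,193),.1), "base D", plane(D,(270,231),0))
print("sprayer base S",plane(S,(448,268),0),"D",plane(D,(217,320),0), tri([(S,(456,205)),(D,(207,262))]), "nozzle",tri([(S,(444,171)),(D,(227,243))]))
print("turq S",*[plane(S,(100+x/5,265+y/5),.1)[:2] for x,y in [(50,100),(185,45),(260,150),(120,205)]])
print("turq D",*[plane(D,(350+x/7,165+y/7),.1)[:2] for x,y in [(362,160),(410,112),(575,157),(527,210)]])
from station import ik,read_q
print(read_q())
def Q(psi): a=np.radians(psi)/2; return [np.cos(a),np.sin(a),0,0]
for psi in (36,-144): print("pot",psi,ik([.442,-.3,.30],Q(psi)))
for x in (.45,.585,.70,.75):
  y=.035-(x-.585)*.123
  for psi in (83,-97,-7,173): r=ik([x,y,.14],Q(psi)); print("lane",x,psi,None if r is None else np.round(r,2))
```

```text
secateurs S [ 0.292 -0.006] [0.348 0.006] [ 0.453 -0.065] [ 0.481 -0.042] [0.481 0.01 ] [0.454 0.048]
secateurs D [0.289 0.005] [0.35  0.018] [0.473 0.037] [ 0.474 -0.033] [ 0.42  -0.033]
round S rim [ 0.7   -0.197  0.1  ] D [ 0.695 -0.19   0.1  ] base D [ 0.696 -0.17   0.   ]
sprayer base S [0.754 0.162 0.   ] D [0.736 0.204 0.   ] (array([0.745, 0.193, 0.136]), np.float64(0.0036868102742485197)) nozzle (array([0.702, 0.208, 0.193]), np.float64(0.0009488561946988467))
turq S [ 0.291 -0.297] [ 0.311 -0.251] [ 0.373 -0.278] [ 0.351 -0.323]
turq D [ 0.366 -0.272] [ 0.348 -0.316] [ 0.288 -0.287] [ 0.307 -0.24 ]
[-1.131  0.239 -0.014  1.319 -0.     1.571]
pot 36 [-0.596  0.255 -0.     1.315  0.     1.917]
pot -144 [-0.596  0.255 -0.     1.315  0.    -1.225]
lane 0.45 83 [ 0.11  0.24 -0.47  0.86  0.    1.81]
lane 0.45 -97 [ 0.11  0.24 -0.47  0.86  0.   -1.33]
lane 0.45 -7 [ 0.11  0.24 -0.47  0.86  0.   -2.91]
lane 0.45 173 [ 0.11  0.24 -0.47  0.86  0.    0.24]
lane 0.585 83 [ 0.06  0.44 -0.15  0.98  0.    1.75]
lane 0.585 -97 [ 0.06  0.44 -0.15  0.98  0.   -1.39]
lane 0.585 -7 [ 0.06  0.44 -0.15  0.98  0.   -2.96]
lane 0.585 173 [ 0.06  0.44 -0.15  0.98  0.    0.18]
lane 0.7 83 [0.03 0.62 0.17 1.12 0.   1.72]
lane 0.7 -97 [ 0.03  0.62  0.17  1.12  0.   -1.42]
lane 0.7 -7 [ 0.03  0.62  0.17  1.12  0.   -2.99]
lane 0.7 173 [0.03 0.62 0.17 1.12 0.   0.15]
lane 0.75 83 [0.02 0.71 0.34 1.21 0.   1.71]
lane 0.75 -97 [ 0.02  0.71  0.34  1.21  0.   -1.43]
lane 0.75 -7 [ 0.02  0.71  0.34  1.21  0.   -3.  ]
lane 0.75 173 [0.02 0.71 0.34 1.21 0.   0.14]
```

```bash
cat >> h.py <<'E'
def Q(psi): a=np.radians(psi)/2; return [np.cos(a),np.sin(a),0,0]
def shot(name,cam="wrist"):
    from station import read_camera
    c=read_camera(cam); cv2.imwrite(f"pics/{name}.png",c["image"][:,:,::-1]); np.savez(f"{name}.npz",**c); return c
E
python3 - <<'E'
from h import *
from station import *
t=read_clock()
reach([.442,-.3,.30],Q(36)); shot("potA"); print(read_clock()-t,read_ee_pos())
reach([.442,-.3,.30],Q(-144)); shot("potB"); print(read_clock()-t,read_ee_pos(),read_wrist_force())
a=np.hstack([cv2.resize(cv2.imread(f"pics/pot{k}.png"),None,fx=.62,fy=.62) for k in "AB"]); cv2.imwrite("pics/potAB.png",a)
E
```

```text
1.1333000000000002 [ 0.44129121 -0.30091553  0.30003719]
3.8333 [ 0.44195919 -0.30003208  0.30003583] [ 0.18749277 -0.57504092 -0.00095611]
```

View pics/potAB.png

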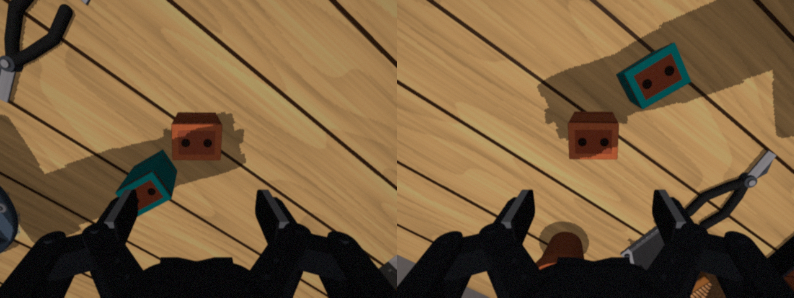

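The terracotta pot sits near the middle of both wrist views (A ≈(316,218), B ≈(316,218) in full pixels); the turquoise one is to the side. Next I'll find the drain holes and the top-face outline.

```bash
cat >> h.py <<'E'
def holes(c,box,thr=45):
    x0,y0,x1,y1=box; im=c["image"][y0:y1,x0:x1].max(2)
    m=(im<thr).astype(np.uint8); n,l,st,ce=cv2.connectedComponentsWithStats(m)
    out=[]
    for i in range(1,n):
        x,y,w,h,A=st[i]
        if x>0 and y>0 and x+w<x1-x0 and y+h<y1-y0 and A>8: out.append((round(ce[i][0]+x0,2),round(ce[i][1]+y0,2),int(A),int(w),int(h)))
    return out
E
python3 - <<'E'
from h import *
for k in "AB":
    c=np.load(f"pot{k}.npz")
    print(k,holes(c,(270,170,370,265)))
a=[cv2.resize(cv2.imread(f"pics/pot{k}.png")[170:270,265:365],None,fx=4,fy=4,interpolation=cv2.INTER_NEAREST) for k in "AB"]
cv2.imwrite("pics/potABz.png",np.hstack(a))
E
```

```text
A [(np.float64(299.0), np.float64(230.1), 138, 13, 13), (np.float64(334.45), np.float64(230.39), 143, 14, 14)]
B [(np.float64(298.41), np.float64(228.63), 145, 14, 14), (np.float64(334.09), np.float64(228.98), 140, 13, 13)]
```

View pics/potABz.png

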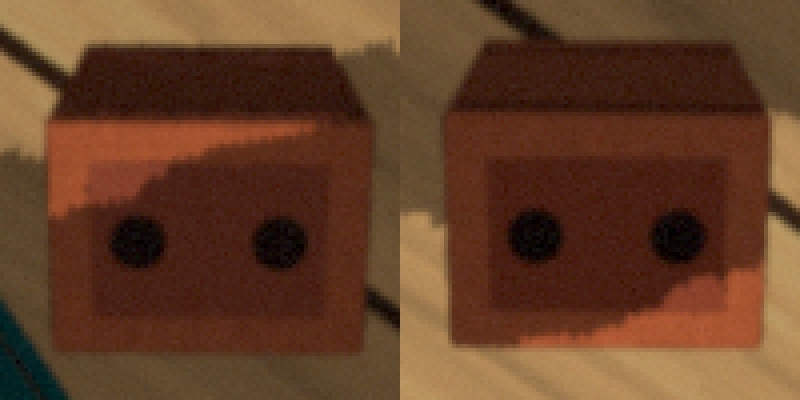

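Run:
```python
from h import *
np.set_printoptions(precision=4,suppress=True)
A=np.load("potA.npz");B=np.load("potB.npz")
h1=tri([(A,(299,230.1)),(B,(334.09,228.98))]);h2=tri([(A,(334.45,230.39)),(B,(298.41,228.63))])
print(h1,h2); m=(h1[0]+h2[0])/2; d=h2[0]-h1[0]; print("mid",m,np.degrees(np.arctan2(d[1],d[0])),np.linalg.norm(d))
ca=[(48,122),(372,122),(365,352),(50,350)];cb=[(45,113),(370,113),(362,346),(50,346)]
P=[]
for i in range(4):
    x,y=ca[i];u,v=cb[(i+2)%4]
    r=tri([(A,(265+x/4,170+y/4)),(B,(265+u/4,170+v/4))]);print(r);P.append(r[0])
print(rect(P),np.mean(P,0))
```

```text
(array([ 0.4328, -0.2889,  0.0995]), np.float64(0.00011638246552833501)) (array([ 0.4502, -0.3133,  0.0994]), np.float64(4.311050879726842e-05))
mid [ 0.4415 -0.3011  0.0995] -54.5298225439366 0.02997660016354836
(array([ 0.4423, -0.2592,  0.0988]), np.float64(0.000811342615429307))
(array([ 0.4818, -0.3135,  0.0988]), np.float64(0.00017965445798771585))
(array([ 0.4404, -0.3435,  0.098 ]), np.float64(0.0008957312636112473))
(array([ 0.4006, -0.2886,  0.0973]), np.float64(8.525129604434865e-05))
(0.4412353038787842, -0.3010391891002655, 0.05112326145172119, 0.06781008094549179, 35.895137786865234) [ 0.4413 -0.3012  0.0982]
```

Pot: centre (0.4414,-0.3011), top at z≈0.099, its long axis at −54.4°. Now measure lane and tray from above before grasping.

Run:
```python
from h import *
from station import *
reach([.585,.035,.36],Q(-97)); shot("lanB")
reach([.585,.035,.36],Q(83)); shot("lanA")
reach([.53,.25,.38],Q(90)); shot("trA")
reach([.53,.25,.38],Q(-90)); shot("trB")
print(read_clock())
for n in ("lan","tr"):
  a=np.hstack([cv2.resize(cv2.imread(f"pics/{n}{k}.png"),None,fx=.62,fy=.62) for k in "AB"]); cv2.imwrite(f"pics/{n}AB.png",a)
```

```text
11.7583
```

View pics/lanAB.png

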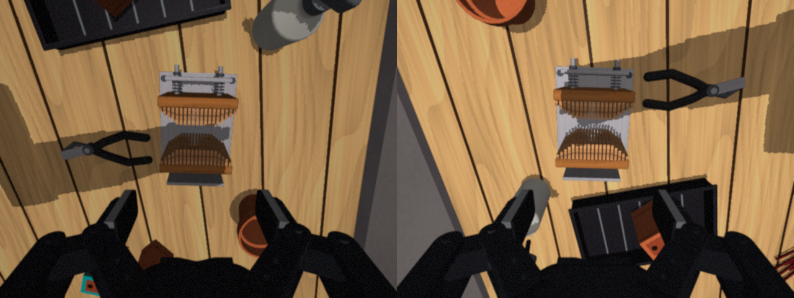

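View pics/trAB.png

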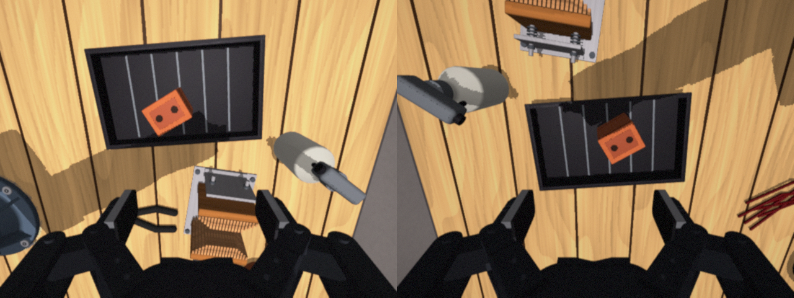

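Run:
```python
import cv2,numpy as np
for k,(x,y) in {"A":(245,100),"B":(245,95)}.items():
    cv2.imwrite(f"pics/lan{k}z.png",cv2.resize(cv2.imread(f"pics/lan{k}.png")[y:y+205,x:x+155],None,fx=2.9,fy=2.9,interpolation=cv2.INTER_CUBIC))
a=np.hstack([cv2.imread(f"pics/lan{k}z.png") for k in "AB"])
a=cv2.copyMakeBorder(a[:594],0,0,0,0,0); print(a.shape); cv2.imwrite("pics/lanz.png",a[:, :800])
# tray
for k,(x,y) in {"A":(130,50),"B":(200,140)}.items():
    cv2.imwrite(f"pics/tr{k}z.png",cv2.resize(cv2.imread(f"pics/tr{k}.png")[y:y+195,x:x+310],None,fx=1.9,fy=1.5,interpolation=cv2.INTER_CUBIC))
cv2.imwrite("pics/trz.png",np.vstack([cv2.imread(f"pics/tr{k}z.png") for k in "AB"]))
```

```text
(594, 900, 3)
```

View pics/lanz.png

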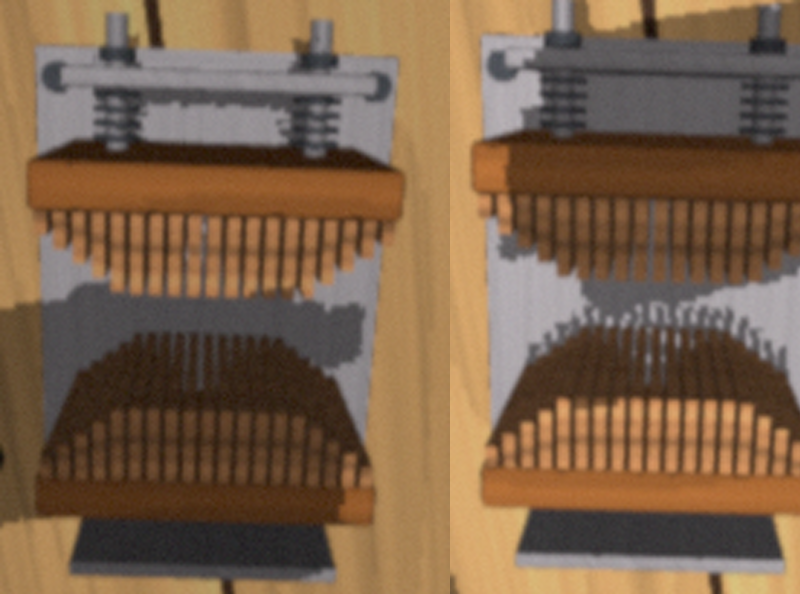

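View pics/trz.png

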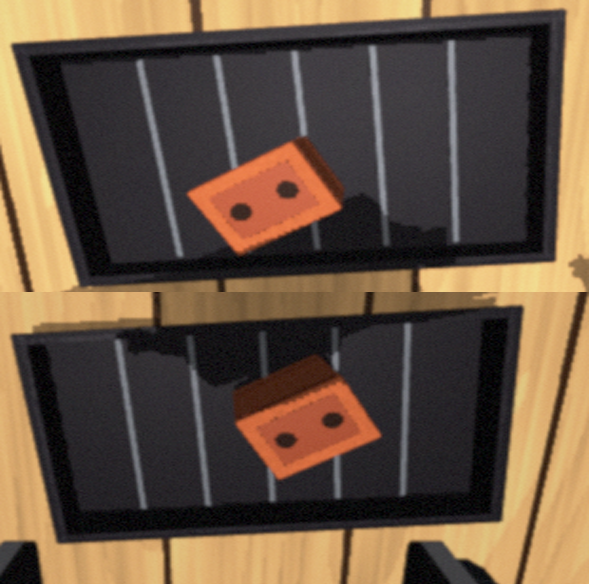

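View pics/lanBz.png

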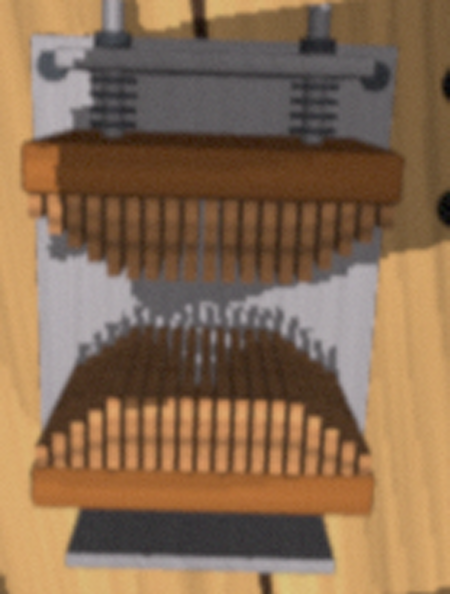

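Run:
```python
from h import *
np.set_printoptions(precision=4,suppress=True)
A=np.load("lanA.npz");B=np.load("lanB.npz")
fa=lambda p:(245+p[0]/2.9,100+p[1]/2.9); fb=lambda p:(245+p[0]/2.9,95+p[1]/2.9)
pairs={"+yo-x":((30,160),(372,513)),"+yo+x":((403,175),(34,505)),"+yi+x":((400,220),(34,468)),"+yi-x":((28,207),(372,475)),
"-yi-x":((38,480),(400,203)),"-yi+x":((372,488),(24,195)),"-yo-x":((36,515),(402,155)),"-yo+x":((372,522),(24,144))}
P={}
for k,(a,b) in pairs.items():
    r=tri([(A,fa(a)),(B,fb(b))]);P[k]=r[0];print(k,r)
print("centre",np.mean(list(P.values()),0))
print("rect",rect(list(P.values())))
for s in ("+yo","+yi","-yi","-yo"):
    d=P[s+"+x"]-P[s+"-x"];print(s,np.degrees(np.arctan2(d[1],d[0])),np.linalg.norm(d))
pl=[plane(A,fa((37,45)),.006),plane(A,fa((397,58)),.006),plane(B,fb((30,37)),.006),plane(B,fb((397,47)),.006)]
print(np.array(pl),np.mean(pl,0),rect(pl)); d=pl[1]-pl[0];print(np.degrees(np.arctan2(d[1],d[0]))); d=pl[2]-pl[3];print(np.degrees(np.arctan2(d[1],d[0])))
# tray
A=np.load("trA.npz");B=np.load("trB.npz")
fa=lambda p:(130+p[0]/1.9,50+p[1]/1.5); fb=lambda p:(200+p[0]/1.9,140+(p[1]-292)/1.5)
ca=[(13,45),(565,10),(553,262),(83,286)]; cb=[(500,520),(60,543),(13,335),(522,307)]
P=[]
for a,b in zip(ca,cb):
    r=tri([(A,fa(a)),(B,fb(b))]);P.append(r[0]);print(r)
print("tray",rect(P),np.mean(P,0)); d=P[1]-P[0]+P[2]-P[3];print(np.degrees(np.arctan2(d[1],d[0])))
ha=[(241,212),(288,189)];hb=[(332,420),(286,440)]
H=[tri([(A,fa(a)),(B,fb(b))]) for a,b in zip(ha,hb)];print(H)
d=H[1][0]-H[0][0];print("clean",(H[0][0]+H[1][0])/2,np.degrees(np.arctan2(d[1],d[0])))
```

```text
+yo-x (array([0.5356, 0.0989, 0.1155]), np.float64(0.0011716814804542616))
+yo+x (array([0.652 , 0.0803, 0.118 ]), np.float64(0.0003663613834689303))
+yi+x (array([0.6499, 0.0665, 0.1182]), np.float64(0.000755145918916019))
+yi-x (array([0.5335, 0.0845, 0.1159]), np.float64(5.4303740313522106e-05))
-yi-x (array([ 0.5198, -0.0078,  0.1189]), np.float64(0.0009202769408806522))
-yi+x (array([ 0.6355, -0.0246,  0.1193]), np.float64(6.00074761641752e-05))
-yo-x (array([ 0.517 , -0.022 ,  0.1165]), np.float64(6.0356094519736564e-05))
-yo+x (array([ 0.6343, -0.0397,  0.1148]), np.float64(0.000900199900925315))
centre [0.5847 0.0295 0.1171]
rect (0.5847948789596558, 0.02960938587784767, 0.12223771214485168, 0.11862573772668839, 81.40798950195312)
+yo -9.040189167748599 0.11795664131178868
+yi -8.764320761785893 0.11776839430851023
-yi -8.274180334584296 0.11687862436371915
-yo -8.592002050549532 0.11863782113361698
[[ 0.5273  0.1369  0.006 ]
 [ 0.6731  0.1141  0.006 ]
 [ 0.6436 -0.0771  0.006 ]
 [ 0.496  -0.055   0.006 ]] [0.585  0.0297 0.006 ] (0.5845574736595154, 0.02968905121088028, 0.19445088505744934, 0.14921078085899353, 81.23390197753906)
-8.88116694238178
-8.501595161278024
(array([0.3324, 0.3794, 0.0445]), np.float64(0.00046314934299087544))
(array([0.6474, 0.4018, 0.0468]), np.float64(0.0012998423854705648))
(array([0.6605, 0.215 , 0.047 ]), np.float64(0.0005098046820030448))
(array([0.3476, 0.1935, 0.0474]), np.float64(0.0012619099343705554))
tray (0.4964369833469391, 0.29742252826690674, 0.3157850503921509, 0.1872692108154297, 3.992142915725708) [0.497  0.2974 0.0464]
3.997407929972659
[(array([0.4682, 0.2677, 0.1049]), np.float64(0.0004099029170969651)), (array([0.4938, 0.2833, 0.1035]), np.float64(0.0007607637592177628))]
clean [0.481  0.2755 0.1042] 31.253439862580375
```

Lane centre (0.5848, 0.0297) at −8.7°, tray centre (0.497, 0.297) at +4°, clean pot (0.481, 0.2755); the secateurs block the −x mouth, so I'll enter and leave by +x. Grasping now.

Run:
```python
from h import *
from station import *
p=[.4414,-.3011]
reach([*p,.24],Q(-144.4)); 
move_straight([*p,.122],.12); print(read_ee_pos(),read_wrist_force())
close(60); print(read_gripper_width(),read_wrist_force())
move_straight([*p,.20],.12); print(read_gripper_width(),read_wrist_force(),read_torque(),read_clock())
shot("g1"); shot("g1s","scene")
```

```text
[ 0.44178272 -0.30129677  0.12262629] [ 0.70843657  0.31259328 -0.70515703]
0.06768306958217506 [-0.7273523   2.02171692  6.02324933]
0.06736446409238885 [-0.72215604  0.33507864 -2.77688908] [ 0.05272436  0.05101201 -0.05157525] 16.0667
```

View pics/g1s.png

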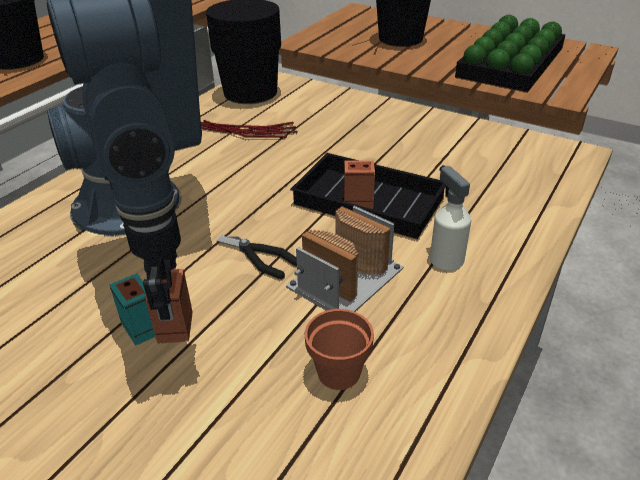

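View pics/g1.png

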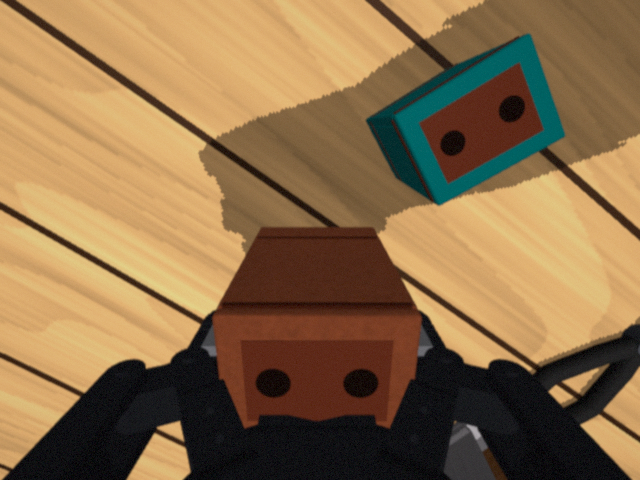

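The wrist view shows the pot gripped on its narrow walls, centred (holes at (272,383),(361,383)); the turquoise one was not touched. Now the first pass.

```bash
cat >> h.py <<'E'
LC=np.array([.5848,.0297]);LA=-8.7;U=np.array([np.cos(np.radians(LA)),np.sin(np.radians(LA))])
V=np.array([-U[1],U[0]])
def L(s,z,v=0.): return [*(LC+U*s+V*v),z]
E
python3 - <<'E'
from h import *
from station import *
e=read_ee_pos()
move_straight([e[0],e[1],.25],.2)
reach(L(.155,.25),Q(-98.7)); print(read_ee_pos(),L(.155,.25),read_clock())
move_straight(L(.155,.136),.12); print(read_wrist_force())
shot("e1s","scene"); shot("e1")
E
```

```text
[0.73766018 0.00483535 0.2502568 ] [np.float64(0.7380165524553459), np.float64(0.006254572861681025), 0.25] 18.1417
[ 0.34248665 -0.12273097 -2.20200804]
```

View pics/e1s.png

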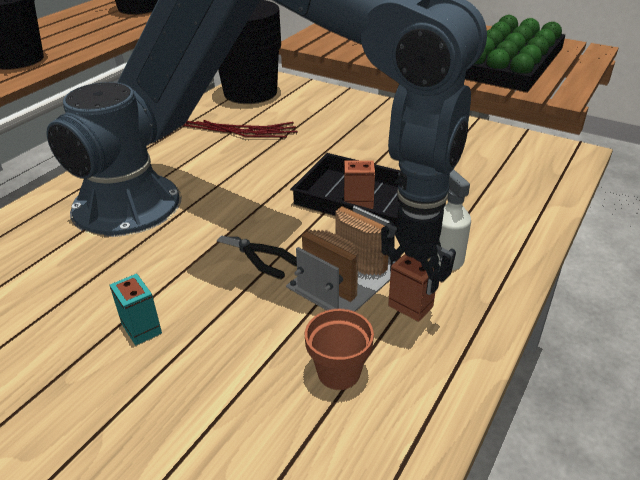

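View pics/e1.png

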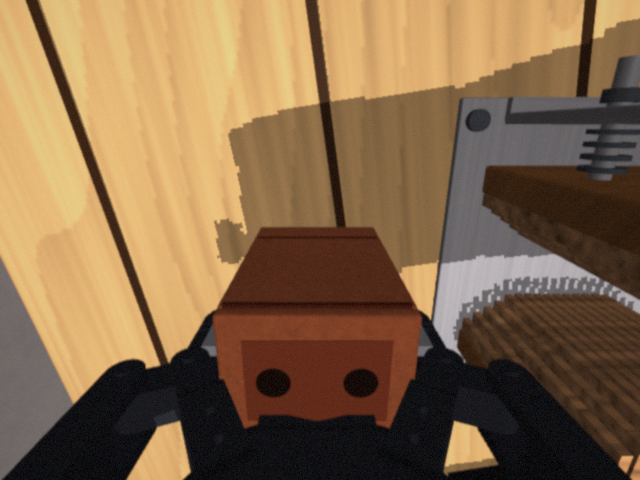

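The pot is low in front of the +x mouth, upright and square with the lane, and clear of the round pot (340,350) and the sprayer.

```bash
python3 - <<'E'
from h import *
from station import *
for s in (.10,.06,.03,.0):
    move_straight(L(s,.136),.08); print(s,read_wrist_force(),read_ee_pos()-np.array(L(s,.136)))
shot("in1s","side"); shot("in1w")
print(read_gripper_width(),read_clock())
E
python3 -c "
import cv2;a=cv2.imread('pics/in1s.png');cv2.imwrite('pics/in1sz.png',cv2.resize(a[180:320,220:400],None,fx=4,fy=4,interpolation=cv2.INTER_CUBIC))"
```

```text
0.1 [-0.04601297  0.79465023 -2.6010823 ] [ 5.26811321e-04 -3.61731646e-05  2.67217187e-04]
0.06 [-1.0077364   1.32807989 -0.1436461 ] [-1.72072184e-04  8.13335605e-05  1.12923292e-04]
0.03 [-3.14572117  0.10888237 -1.66097182] [-7.38289370e-04  8.91834257e-05 -3.07250598e-04]
0.0 [-2.34227237  0.52269113 -2.22594921] [-4.31607998e-04  3.31805585e-05 -2.43234122e-05]
0.06785791162413006 21.975
```

View pics/in1sz.png

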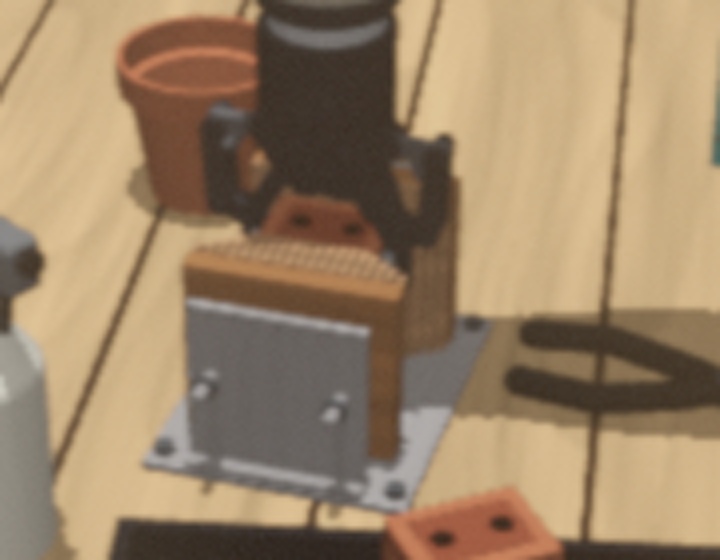

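View pics/in1w.png

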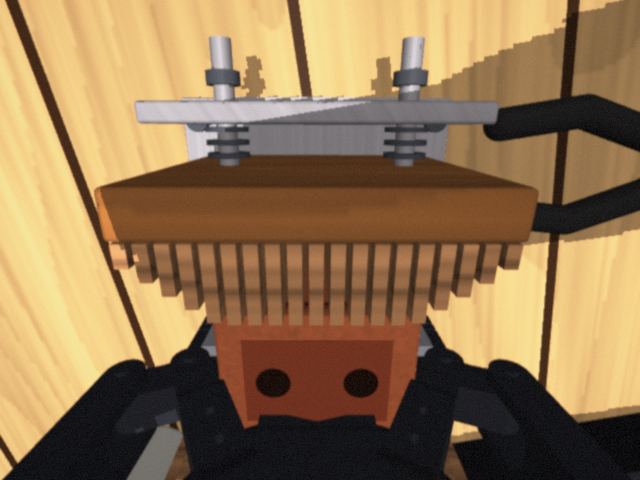

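```bash
python3 -c "
import cv2,numpy as np
a=[cv2.resize(cv2.imread(f)[235:305,255:330],None,fx=5,fy=5,interpolation=cv2.INTER_CUBIC) for f in ('pics/side0.png','pics/in1s.png')]
cv2.imwrite('pics/cmp.png',np.hstack(a))"
```

```text
(no output)
```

View pics/cmp.png

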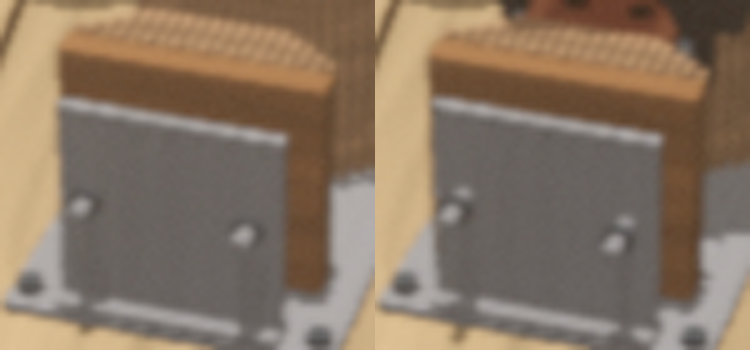

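The in-lane picture shows rods of the left stock pushed out and the right stock backed off (pot centred between x=98–535 px); both press. Drawing out and standing it on the bench.

```bash
python3 - <<'E'
from h import *
from station import *
move_straight(L(.155,.136),.12)
move_straight(L(.155,.1225),.05); print(read_wrist_force(),read_ee_pos())
release(); dwell(.3); print(read_gripper_width(),read_wrist_force())
move_straight(L(.155,.22),.15)
reach(L(.155,.30),Q(171.3)); shot("rgB"); print(read_ee_pos(),read_clock())
print(holes(np.load("rgB.npz"),(250,150,390,300)))
shot("rgs","side"); shot("rgc","scene")
E
python3 -c "
import cv2,numpy as np
cv2.imwrite('pics/rgm.png',np.hstack([cv2.resize(cv2.imread(f'pics/{f}.png'),None,fx=.62,fy=.62) for f in ('rgB','rgc')]))"
```

```text
[-1.32703689  0.38681992  4.83727067] [0.73785514 0.00635557 0.12289319]
0.08538920831920051 [-0.18948504  0.25607603  0.31444301]
[0.73791866 0.00626123 0.29932233] 26.7083
[(np.float64(316.53), np.float64(213.01), 150, 14, 14), (np.float64(316.57), np.float64(247.18), 135, 14, 13)]
```

View pics/rgm.png

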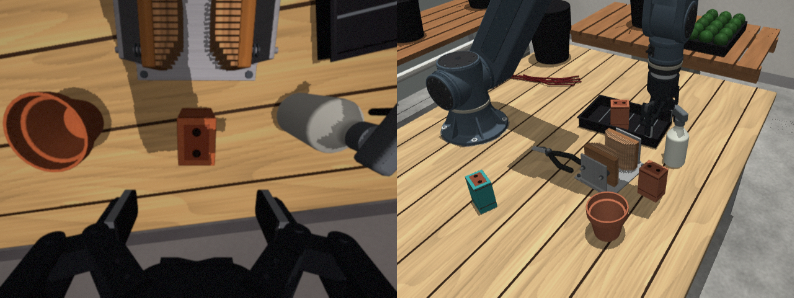

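The pot stands upright on the bench (wrist holes at (316.5,213),(316.6,247); scene ≈(653,181) in the mosaic), with all else in place. Regrasp it by the broad walls.

Run:
```python
from h import *
from station import *
c=np.load("rgB.npz"); a=plane(c,(316.53,213.01),.0997);b=plane(c,(316.57,247.18),.0997)
m=(a+b)/2; d=b-a; ang=np.degrees(np.arctan2(d[1],d[0]))
print(m,L(.155,.1),ang)
off=np.array(m[:2])-np.array(L(.155,.1)[:2]); print("off",off)
p=np.array(L(.155,.122)[:2]) if np.linalg.norm(off)>.006 else m[:2]
print(p)
move_straight([*p,.122],.15); print(read_ee_pos())
close(60); print(read_gripper_width(),read_wrist_force())
move_straight([*p,.16],.12); print(read_gripper_width(),read_wrist_force(),read_clock())
shot("g2")
```

```text
[0.73790481 0.00607228 0.0997    ] [np.float64(0.7380165524553459), np.float64(0.006254572861681025), 0.1] -8.528961726634256
off [-0.00011174 -0.0001823 ]
[0.73790481 0.00607228]
[0.73842448 0.00606494 0.12308885]
0.0518240610615034 [-0.25518056  0.75688495  3.84863874]
0.05148448702879172 [-0.73792986 -0.23881085 -3.0444983 ] 29.0167
```

View pics/g2.png

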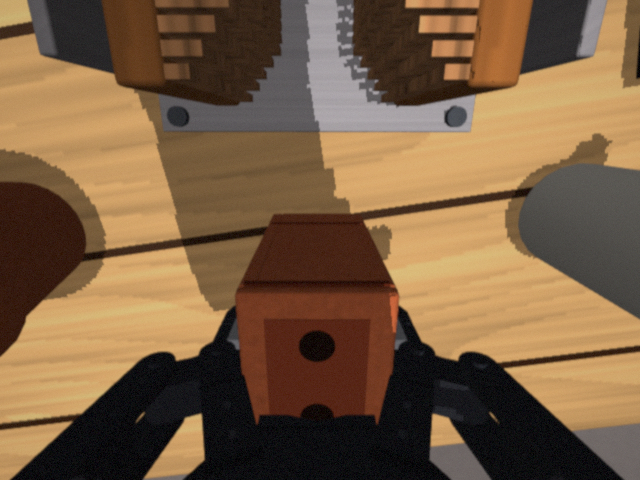

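The grip on the broad walls is centred and the lane is symmetric about the tool (bolts at (178,117),(456,117)). Second pass.

```bash
python3 - <<'E'
from h import *
from station import *
move_straight(L(.155,.19),.15)
reach(L(.155,.19),Q(-98.7)); move_straight(L(.155,.136),.12)
for s in (.08,.04,.0):
    move_straight(L(s,.136),.08); print(s,read_wrist_force(),read_ee_pos()-np.array(L(s,.136)),read_gripper_width())
dwell(.2)
shot("in2s","side"); shot("in2w"); print(read_clock(),read_ee_pos()-np.array(L(0,.136)))
E
python3 -c "
import cv2,numpy as np
a=[cv2.resize(cv2.imread(f)[235:305,255:330],None,fx=4,fy=4,interpolation=cv2.INTER_CUBIC) for f in ('pics/side0.png','pics/in2s.png')]
b=cv2.resize(cv2.imread('pics/in2w.png'),(373,280))
cv2.imwrite('pics/cmp2.png',np.hstack([a[1],b]))"
```

```text
0.08 [-0.46948821 -0.55509089 -1.82141646] [ 5.09005961e-04 -5.60148962e-05  1.37357383e-04] 0.051266307887913615
0.04 [-0.840006    0.62727562  1.73380738] [-1.55837115e-04  8.81174243e-05  1.70548036e-04] 0.05092843219300579
0.0 [-2.85921984  1.42104613 -0.54165232] [-6.82522798e-04  5.74086319e-05 -1.94448427e-04] 0.05147566867205923
34.1 [-4.48534927e-04  3.29554525e-06 -4.18623850e-04]
```

View pics/cmp2.png

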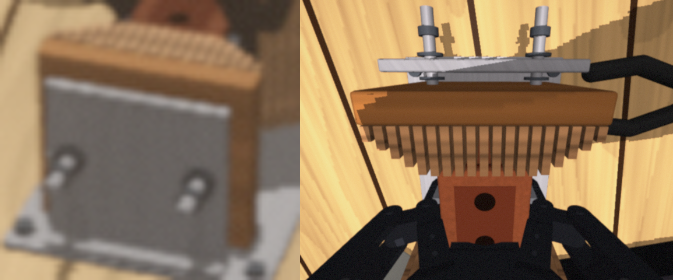

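Both stocks are pushed further back this time (rods well out on both sides), and the pot is centred. Now out, up, back over the brush (keeping away from the sprayer), and to the tray.

```bash
python3 - <<'E'
from h import *
from station import *
T=np.array([.4967,.2974]);a=np.radians(4);X=np.array([np.cos(a),np.sin(a)])
p=T+X*.093; print(p)
move_straight(L(.155,.136),.15); move_straight(L(.155,.30),.25)
move_straight([.54,.05,.30],.25)
reach([*p,.30],Q(184)); print(read_clock(),read_ee_pos())
move_straight([*p,.20],.15); shot("pl0"); shot("pl0s","side"); print(read_wrist_force(),read_clock())
E
python3 -c "
import cv2,numpy as np
cv2.imwrite('pics/plm.png',np.hstack([cv2.resize(cv2.imread(f'pics/{f}.png'),None,fx=.62,fy=.62) for f in ('pl0','pl0s')]))"
```

```text
[0.58947346 0.30388735]
38.575 [0.58987692 0.30342262 0.29956293]
[ 0.75318096  0.65369553 -2.04888768] 39.4917
```

View pics/plm.png

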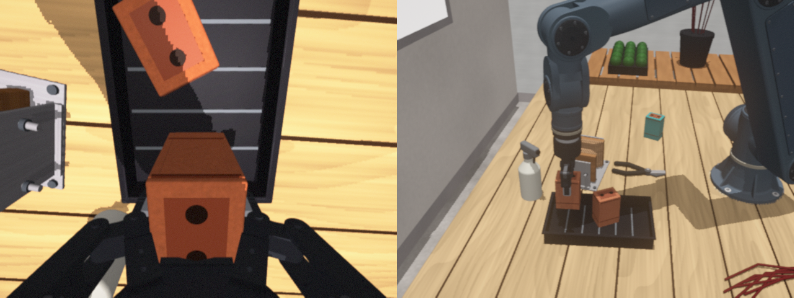

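The pot hangs centred over the free half of the tray, clear of the clean pot (wrist mosaic (165,45)). Lowering.

```bash
python3 - <<'E'
from h import *
from station import *
p=[.5895,.3039]
move_straight([*p,.135],.12); f0=read_wrist_force()[2]; print(f0)
z=.131
while z>.1245:
    move_straight([*p,z],.04); f=read_wrist_force()[2]; print(z,f,read_ee_pos()[2])
    if f-f0>5: break
    z-=.0015
release(); dwell(.3); print(read_gripper_width(),read_wrist_force())
move_straight([*p,.22],.15); 
reach([.54,.2,.34],Q(184)); dwell(.2)
shot("fin"); shot("finc","scene"); shot("fins","side"); print(read_wrist_force(),read_clock())
E
python3 -c "
import cv2,numpy as np
cv2.imwrite('pics/finm.png',np.vstack([np.hstack([cv2.resize(cv2.imread(f'pics/{f}.png'),(400,300)) for f in q]) for q in (('fin','fins'),('finc','scene0'))]))"
```

```text
-2.8744550676571015
0.131 -2.022589253730776 0.13140959396800775
0.1295 -2.017066144665954 0.1295524695577298
0.128 -1.6036233864068288 0.12786597807988329
0.1265 0.6966901119454969 0.12681796438582985
0.125 13.220743142708614 0.12672969233685877
0.08529508966048856 [0.33340126 0.3522557  0.19137903]
[ 0.62656301 -0.96609083 -0.58841501] 44.0167
```

View pics/finm.png

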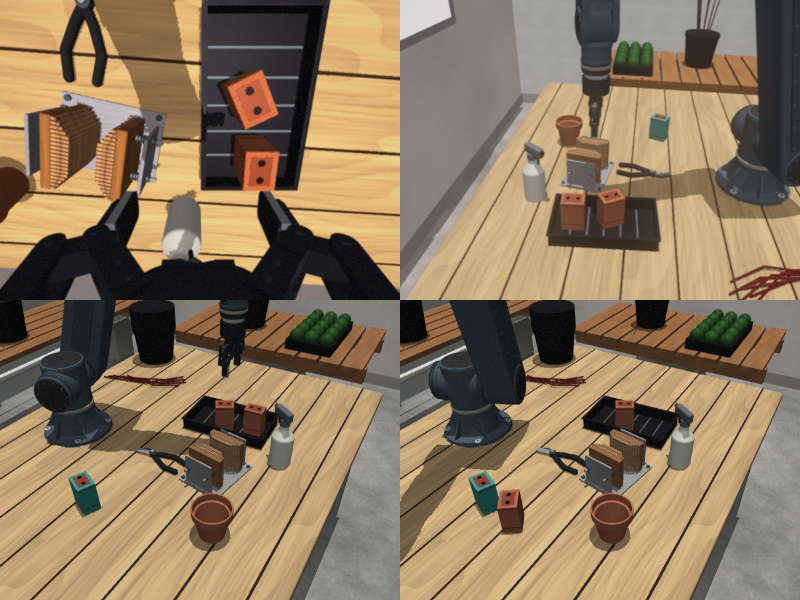

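Pictures show the pot standing in the tray beside the clean pot, with everything else where it was. One numeric check, then hand in.

Run:
```python
from h import *
np.set_printoptions(precision=4,suppress=True)
c=np.load("fin.npz")
hs=[h for h in holes(c,(350,100,480,310),60) if h[2]<300 and h[3]<22]; print(hs)
for h in hs: print(plane(c,h[:2],.104))
# clean pot / others: image change vs start
for n,f,boxes in (("scene0","finc",{"round":(300,305,380,400),"spray":(430,165,475,275),"seca":(215,232,285,282),"clean":(342,158,374,212)}),):
    a=cv2.imread(f"pics/{n}.png",0);b=cv2.imread(f"pics/{f}.png",0)
    for k,(x0,y0,x1,y1) in boxes.items():
        print(k,cv2.phaseCorrelate(a[y0:y1,x0:x1].astype(np.float64),b[y0:y1,x0:x1].astype(np.float64)))
```

```text
[(np.float64(378.0), np.float64(107.2), 10, 4, 5), (np.float64(412.0), np.float64(176.68), 53, 9, 10), (np.float64(418.3), np.float64(261.04), 69, 10, 9), (np.float64(415.37), np.float64(288.48), 62, 10, 8)]
[0.4382 0.2451 0.104 ]
[0.4938 0.2832 0.104 ]
[0.5745 0.3027 0.104 ]
[0.6042 0.3048 0.104 ]
round ((0.019657315596987246, 0.015795578281547762), 1.0109069673542745)
spray ((0.5545824234726346, -0.029108156202397595), 1.0122298510426857)
seca ((0.07837985125165403, -0.04671022235719491), 1.0237723991127203)
clean ((-0.12538770226554874, 0.07090879487926216), 0.9913483041914982)
```

```bash
python3 -c "
from station import *
print(read_dq(),read_clock()); close_job(); print(read_clock())"
```

```text
[-0.00469001 -0.00918594  0.00234389  0.00314819  0.00174667  0.0004202 ] 44.0167
the job is handed in; nothing more can be done
the job is handed in; nothing more can be done
```

The terracotta pot has been brushed on all four walls and now stands mouth down in the tray beside the clean pot, let go. I handed the job in at 44.0 s of the allowed 70 s; `close_job` gives no verdict.

- **First pass:** I gripped the narrow walls and drew the pot in and out through the +x end, because the secateurs block the other end. The pictures showed both stocks pushed back.
- **Second pass:** I stood the pot on the bench, let go, and took it again by the broad walls. I then turned it a quarter turn and drew it through again, and the pictures showed both stocks pushed further back.
- **Final position:** the two drain holes put the pot at about (0.589, 0.304), with its long axis along the tray. The hole spacing of 29.8 mm matches a pot standing on the tray floor.
- **Nothing else shifted:** one of the clean pot's drain holes was within 0.1 mm of where it was. The picture of the round pot, secateurs and clean pot moved by less than 0.15 px. The sprayer's moved by 0.55 px, about 1 mm, which I put down to a changed shadow but did not confirm.

**Disagreement and limit:**
- The first side and scene estimates of the pot differed by about 9 mm, so I used the wrist-camera pairs instead. These gave its top at 98–99.5 mm, against 100 mm in the text.
- How far each stock was pushed back was judged from the pictures only, as there is no reading for it.

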